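# Pin the idler roller and hold the linisher's tension arm back for a new belt

### The job

I am about to slip a new belt onto the little linisher. Take the axle pin with the round knurled head out of the wooden block and put it down through the idler roller into the tension arm until its head sits on the roller; then take the arm by its upright black knob, swing it against its spring towards the drive drum right up to its stop, and finish while still holding it there. Leave the T-handled bolt in the block and everything else on the bench where it is.

Things in the scene. Friction and masses are not known exactly. Their poses are not given: they have to be found in the camera images.
- linisher: small edge-belt sander, belt off, bolted down: grey base plate 150 x 250 x 12 mm; origin at its underside, about its middle; x points away from the operator, y along the plate from the fixed black drive drum (60 mm across, top 80 mm high, at x -8, y -66 mm) to the tension arm. Between drum and arm: a steel platen (top 76 mm high) and a work rest (top 49 mm)
- tension_arm (a joint): swing of the flat steel tension arm about its upright hinge, rad: 0 at rest (swung away from the drum), 0.70 against the stop it is wound to; grows as its tip swings towards the drum, anticlockwise from above. A spring drives it back to 0: about 4 N at the knob starts it, 10 N keeps it at the stop; let go, it flies back
- lever_hinge (a point): point on the upright hinge axis of the tension arm, at the level of the arm's upper face (48 mm above the bench). The arm is 32 mm wide and 8 mm thick, and points along this point's -x; the point turns with the arm
- axle_hole (a point): centre of the mouth of the 10.4 mm through hole for the axle pin, in the arm's upper face (48 mm above the bench), 72 mm from the hinge axis; z up, x axis from here to the hinge axis, turns with the arm. A boss 20 mm across and 3 mm high, over which the roller is set, surrounds the hole
- lever_knob: the upright black knob near the tip of the arm; origin at its middle, 92 mm above the bench, 120 mm from the hinge axis. The knob is round, 16 to 17 mm across from 80 to 104 mm above the bench, top at 109 mm, and turns freely on a thin steel post; a closed hand can also push it
- idler_roller: aluminium roller 32 mm across and 28 mm high, set loose over the boss of the tension arm, with a 10.4 mm bore right through; origin on its axis at its underside (48 mm above the bench), so its top is 76 mm above the bench
- axle_pin: steel pin: knurled round head 17 mm across, 18 mm high; shank 9 mm across, 38 mm long, tapered nose; origin on its axis at the underside of the head, z towards the head. Stands head up in a hole of the block, the head's underside on the block (42 mm above the bench). In its place the head's underside rests on the roller, 28 mm above the arm's upper face
- t_bolt: dark steel clamp bolt with a 44 mm wide T handle, standing in the other hole of the block, which is to stay there; origin on its axis at the underside of its collar, 42 mm above the bench, T bar 19 mm above that
- pin_block: drilled wooden block 46 x 98 x 42 mm, fast on the bench; origin at the centre of its underside; y axis along its length, with the two 10.8 mm holes at y +28 and -28 mm, either of which may hold the pin
- hinged_tin: closed red tin 70 x 95 x 28 mm behind the linisher, a bystander; origin under its centre
- flux_bottle: amber bottle 39 mm across and 82 mm high behind the linisher, a bystander; origin under its centre
- pliers_flat: flat-nosed pliers with red grips, 46 x 124 x 10 mm, lying in front, a bystander; origin under the centre
- solder_tin: small round tin 49 mm across and 20 mm high in front of the linisher, a bystander; origin under its centre
- loupe: folding loupe 28 x 69 x 14 mm, lying in front, a bystander; origin under its centre

How it is judged:
By the outcome, as a careful person would: the job done as asked, in the order asked, and still so for the second after the job is handed in, while the arm keeps its last pose, push and grip.
It also fails if it takes over 54 s, if anything falls off the work surface, if the arm or the gripper's body presses on something with over 40 N, if the wrist force passes 120 N, or if a joint passes its speed limit or range.

### The arm

A 6-joint arm with a two-finger parallel gripper is mounted at the origin on a cart in front of the work surface, level with it; the furniture and walls round the work are solid. World frame = base frame: x ahead of the robot, y to its left, z up, the work surface at z = 0. Lengths are in m, angles in degrees, forces in N, time in s.
With the tool pointing down it reaches from about 0.25 to 0.725 m from the base axis. Payload 9.7 kg.
Tool frame: the origin (TCP) lies at the very end of the fingers, on their centre line; the grasp point (between the pads) lies grasp_offset behind it (grasp_offset is the distance from the TCP to the grasp point, in m); z points along the fingers, y is the line along which they close (so a half turn about z gives the same grasp; the last joint's range is limited). The gripper opens to 85 mm and grips with 20 to 120 N. Pads are 22 mm wide; open, the fingers measure 114 mm over their backs; the gripper's body (76 mm by 85 mm) begins 54 mm behind the grasp point. The pads swing forward as they close: fully open they stand 13 mm farther back than shut.
Start: joints at [-63.541, 4.979, 10.078, 95.1, 0, 90], TCP at [0.245, -0.492, 0.231] pointing down, gripper open.
Joint ranges: [-179.16, 179.16], [-48.56, 103.87], [-65.8, 70.77], [-126.05, 130.52], [-82.76, 87.17], [-180, 180]. Speed limits (degrees/s): [127.2, 127.2, 147.25, 180, 180, 180].

### API

Orientations are given as [roll, pitch, yaw] about the fixed x, y, z axes, in that order (R = Rz(yaw) Ry(pitch) Rx(roll)).
In Python, from workcell import get_obs, camera, calibration, job_done, recognise, cut_out, mark_of, grasp_offset gives the robot as it stands.
- The arm moves only by the tool servo_tool, never from a script. Its argument "moves" is a list of rows, each a list of 3 entries, a list of its own where there are three numbers: the turn, a rotation vector about the tool's x, y, z in degrees, then the shift along the tool's x, y, z in m, then the opening in per cent of the stroke, from 0 (shut) to 100 (fully open). In form: [[[ax, ay, az], [x, y, z], claw], ...]. A call has 1 to 12 rows; each row shifts and turns the commanded pose from where the row before left it, along the tool's axes as they then stand; what a row does not reach is not made up. A row lasts 1/10 s, in which the tool goes at most 50 mm and 8.59 degrees, less where a joint would pass 70% of its speed; a pose out of reach is approached as far as the arm can. A call is refused whole if a number of a shift passes 0.05 or a number of a turn 8.59, either way. A call with a gripper value outside its range is refused whole. The fingers move at their own pace and stop on an object; "force" is the grip in N (left out, the last holds). Time passes only in rows, so rows that do not move let the fingers close. It gives the time, the measured TCP pose, the force, the opening and the grip force at its end, in the units of the state.
- get_obs(): the state, without advancing time (a new reading comes with each control period).
- camera(name): name is "side" or "top"; returns (picture, depth): 480x640x3 uint8, red, green, blue; 480x640 float32, m along the optical axis (not along the pixel's ray), 0 where there is no reading.
- calibration(name): a dict with "camera_matrix" (3x3 intrinsics, pixels), "R" (3x3) and "t" (3): a world point X has camera coordinates R X + t. Camera axes: x right, y down, z forward; pixel columns grow to the right and rows downward; lengths in m; the calibration is good to about 2 mm. A picture is of the moment at which its call begins. calibration takes no time and is no camera call.
- job_done(): hands the job in; it is judged then, once.
Trained networks look in the newest picture that a camera, given by its name, has taken for a name from the list of things; names that differ only in an ending like _2 or _b are one class to them, and where a whole thing is asked for, a point or a joint stands for the part that bears it (a point fixed in the world has none). Each returns a list of dicts, best first, with "score" (0 to 1); they miss things now and then, are a little off and sometimes report something else, mostly with a low value. They report only what shows in the picture. A call takes as long as a camera call.
- recognise(name, camera): "xyz" ([x, y, z] in m, in the coordinates of the camera as it stood for that picture, good to about 4 mm: the middle of the surface that is visible of it).
- cut_out(name, camera): "mask" (480x640 bool, what is visible of it).
- mark_of(name, camera): "xyz" ([x, y, z] in m, in the coordinates of the camera as it stood for that picture, good to about 4 mm: a listed point, or the origin of a listed thing).
The state is a dict: "time": time; "q": joint angles; "qd": joint speeds; "joint_efforts": joint torques, N m; "ee_pos": TCP position; "tcp_rot": TCP orientation; "wrist_force": force on the tool from outside, world axes, zero at the start; "torque": the same for the moment, N m; "opening": finger opening in m; "grasp_force": force on a finger pad.
Only numpy, scipy, OpenCV 4.12 (cv2) and the standard library are available. Lean on these libraries where they do the work, as an engineer would, in place of code of your own. Each camera call takes 0.05 s, during which the arm holds its last target. There are 200 camera calls.

## Working session

There is one attempt and no reset: what is moved stays moved. The work goes in short steps, Python scripts to look and compute and a tool call to move; the robot and the scene stay as the last step left them, time stands still between calls to the robot, and variables do not carry over. Pictures are saved under pics/ and viewed, at most 10 in all, crops included, and the job is handed in when it is done.

Besides the shell and the picture viewer there is one more tool, called after "Emit:" as name(argument=value, ...), one argument or row to a line, values as JSON. servo_tool: Moves the arm, as the interface text tells. Its arguments: {"type":"object","properties":{"moves":{"type":"array"},"force":{"type":"number"}},"required":["moves"]}

```bash
mkdir -p pics; cat > h.py <<'E'
import numpy as np, cv2
from workcell import *
def world(cam,p):
    c=calibration(cam); return np.array(c["R"]).T@(np.array(p)-np.array(c["t"]))
def cloud(cam,d):
    c=calibration(cam);K=np.array(c["camera_matrix"])
    v,u=np.mgrid[:480,:640]; P=np.stack([(u-K[0,2])/K[0,0]*d,(v-K[1,2])/K[1,1]*d,d],-1)
    return (P-np.array(c["t"]))@np.array(c["R"])
def marks(names,cam,f=mark_of):
    for n in names:
        r=f(n,cam)
        print(cam,n,[(round(float(x["score"]),2),np.round(world(cam,x["xyz"]),4).tolist()) for x in r[:2]])
def save(cam,n):
    im,d=camera(cam); cv2.imwrite(f"pics/{n}.png",im[:,:,::-1]); np.save(f"pics/{n}.npy",d); return im,d
E
python3 - <<'E'
from h import *
for c in ["top","side"]:
    save(c,c+"1")
    marks(["lever_hinge","axle_hole","lever_knob","idler_roller","axle_pin","t_bolt","pin_block","linisher"],c)
    k=calibration(c); print(np.round(-np.array(k["R"]).T@np.array(k["t"]),3))
o=get_obs();print(o, grasp_offset)
E
```

```text
top lever_hinge [(0.69, [0.5638, -0.2945, 0.0497])]
top axle_hole [(0.77, [0.5006, -0.2632, 0.0464]), (0.48, [0.3469, -0.2813, -0.0023])]
top lever_knob [(0.61, [0.4514, -0.2429, 0.0961])]
top idler_roller [(0.51, [0.4958, -0.2622, 0.0458])]
top axle_pin [(0.44, [0.499, -0.2672, 0.0504]), (0.43, [0.4529, -0.0268, 0.0409])]
top t_bolt [(0.42, [0.457, 0.0236, 0.0446])]
top pin_block [(0.83, [0.4567, 0.0005, -0.002]), (0.19, [0.4971, -0.2646, 0.0508])]
top linisher [(0.83, [0.5085, -0.3648, -0.0011])]
[ 0.402 -0.196  1.016]
side lever_hinge [(0.81, [0.5636, -0.2918, 0.0456])]
side axle_hole [(0.57, [0.4973, -0.2599, 0.0489])]
side lever_knob [(0.56, [0.4964, -0.2603, 0.049]), (0.49, [0.4557, -0.2447, 0.0925])]
side idler_roller [(0.7, [0.506, -0.3667, -0.0025]), (0.5, [0.4989, -0.262, 0.0412])]
side axle_pin [(0.61, [0.3715, -0.1638, -0.0008]), (0.43, [0.4578, -0.0261, 0.0423])]
side t_bolt []
side pin_block [(0.76, [0.4532, -0.0024, 0.0046]), (0.64, [0.4576, -0.2421, 0.0952])]
side linisher [(0.66, [0.5068, -0.3694, -0.0051])]
[0.232 0.644 0.462]
{'time': 0.9, 'q': array([-6.35414679e+01,  4.97811299e+00,  1.00775165e+01,  9.50979994e+01,
       -1.09848265e-03,  8.99993657e+01]), 'qd': array([-0.03327875, -0.05102552, -0.02190671,  0.10424259, -0.00983444,
       -0.07639802]), 'joint_efforts': array([ 1.58059109e-03, -5.20104468e+01,  4.64852965e+01,  1.60555639e-03,
        1.04799833e-04,  1.73497705e-05]), 'ee_pos': array([ 0.24504878, -0.49239619,  0.23128545]), 'tcp_rot': array([1.79998596e+02, 1.09849819e-03, 2.64591664e+01]), 'wrist_force': array([ 0.42356975, -0.80776768, -0.22850252]), 'torque': array([-0.00457323,  0.04154907, -0.00714208]), 'grasp_force': 0.0, 'opening': 0.0855228786608842} 0.0187
```

View pics/top1.png

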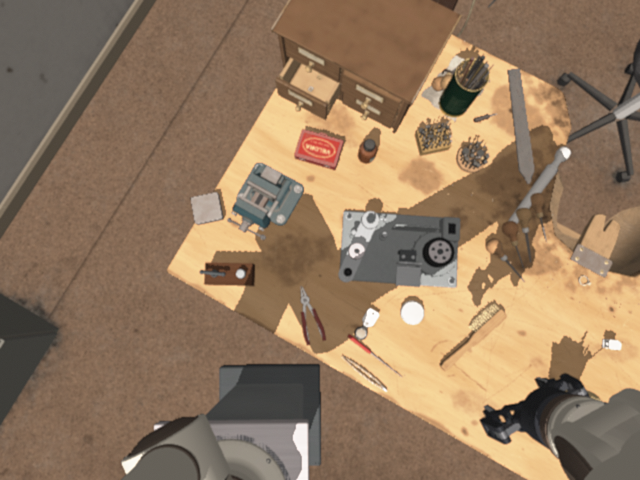

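View pics/side1.png

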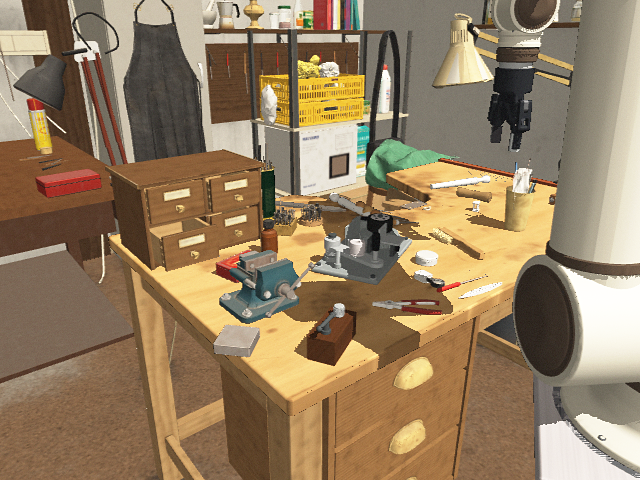

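```bash
python3 - <<'E'
from h import *
# points by height near features, from depth
for c in ["top","side"]:
    P=cloud(c,np.load(f"pics/{c}1.npy")); 
    def box(n,x,y,z):
        m=(abs(P[...,0]-x[0])<x[1])&(abs(P[...,1]-y[0])<y[1])&(P[...,2]>z[0])&(P[...,2]<z[1])
        q=P[m]; 
        if len(q): print(c,n,len(q),"mean",q.mean(0).round(4),"mid",((q.min(0)+q.max(0))/2).round(4),"ext",np.ptp(q,axis=0).round(4))
    box("knobtop",(.453,.02),(-.243,.02),(.088,.12))
    box("rollertop",(.498,.025),(-.262,.025),(.070,.084))
    box("pinhead",(.455,.02),(-.027,.02),(.053,.075))
    box("tbolt",(.455,.03),(.027,.03),(.053,.08))
    box("block",(.455,.04),(0,.07),(.036,.047))
    box("drum",(.5,.05),(-.43,.05),(.074,.09))
E
```

```text
top knobtop 60 mean [ 0.4525 -0.2424  0.1067] mid [ 0.4527 -0.242   0.1048] ext [0.0156 0.0153 0.0192]
top rollertop 181 mean [ 0.4962 -0.2627  0.0759] mid [ 0.4968 -0.2632  0.0756] ext [0.0302 0.0304 0.0085]
top pinhead 61 mean [ 0.4546 -0.0269  0.0597] mid [ 0.4539 -0.027   0.0603] ext [0.0162 0.0158 0.011 ]
top tbolt 107 mean [0.4564 0.0296 0.0635] mid [0.4564 0.029  0.061 ] ext [0.0127 0.0527 0.0143]
top block 899 mean [ 0.4552 -0.0005  0.0422] mid [0.4552 0.0014 0.0416] ext [0.0467 0.0994 0.0104]
top drum 457 mean [ 0.4919 -0.4262  0.0759] mid [ 0.5043 -0.4185  0.0785] ext [0.0814 0.0752 0.009 ]
side knobtop 88 mean [ 0.452  -0.237   0.0989] mid [ 0.453  -0.2386  0.0989] ext [0.0149 0.014  0.0217]
side rollertop 104 mean [ 0.4959 -0.2583  0.0741] mid [ 0.4963 -0.2603  0.0736] ext [0.0321 0.0311 0.0068]
side pinhead 82 mean [ 0.4542 -0.0231  0.0578] mid [ 0.4552 -0.0257  0.057 ] ext [0.0182 0.0172 0.0078]
side tbolt 134 mean [0.4558 0.0334 0.062 ] mid [0.4566 0.0311 0.0596] ext [0.0121 0.0517 0.0131]
side block 862 mean [0.4523 0.0123 0.0413] mid [0.4558 0.0027 0.0415] ext [0.0488 0.1023 0.011 ]
side drum 82 mean [ 0.4915 -0.4254  0.0755] mid [ 0.4928 -0.4166  0.0774] ext [0.0503 0.0672 0.0068]
```

The top view shows the block around (230,272), with the T-bolt on the left (y+) and the round pin head on the right at (240,272). The roller is at (357,250), the knob at (348,271) and the hinge at (371,219). The side view agrees. Depth and marks also match: knob to hinge is 0.122 m, roller to hinge 0.073 m, and heights are 107/76/60 mm.

Plan: a 30° closing direction (yaw 120) clears the T bar at the block and the knob at the roller. I'll turn first, then travel.

Emit:
servo_tool(
  moves=[
    [[0, 0, -8.5], [0, 0, 0], 55],
    [[0, 0, -8.5], [0, 0, 0], 55],
    [[0, 0, -8.5], [0, 0, 0], 55],
    [[0, 0, -8.5], [0, 0, 0], 55],
    [[0, 0, -8.5], [0, 0, 0], 55],
    [[0, 0, -8.5], [0, 0, 0], 55],
    [[0, 0, -8.5], [0, 0, 0], 55],
    [[0, 0, -8.5], [0, 0, 0], 55],
    [[0, 0, -8.5], [0, 0, 0], 55],
    [[0, 0, -8.5], [0, 0, 0], 55],
    [[0, 0, -8.5], [0, 0, 0], 55],
  ],
  force=40,
)

```text
time: 2.0
ee_pos: [0.2451, -0.4924, 0.2313]
tcp_rot: [180.0, 0.0, 120.3]
wrist_force: [-0.4, 1.3, -0.5]
opening: 0.0472
grasp_force: 0.0
```

Emit:
servo_tool(
  moves=[
    [[0, 0, 0], [0.0271, 0.0376, 0], 55],
    [[0, 0, 0], [0.0271, 0.0376, 0], 55],
    [[0, 0, 0], [0.0271, 0.0376, 0], 55],
    [[0, 0, 0], [0.0271, 0.0376, 0], 55],
    [[0, 0, 0], [0.0271, 0.0376, 0], 55],
    [[0, 0, 0], [0.0271, 0.0376, 0], 55],
    [[0, 0, 0], [0.0271, 0.0376, 0], 55],
    [[0, 0, 0], [0.0271, 0.0376, 0], 55],
    [[0, 0, 0], [0.0271, 0.0376, 0], 55],
    [[0, 0, 0], [0.0271, 0.0376, 0], 55],
    [[0, 0, 0], [0.0271, 0.0376, 0], 55],
  ],
)

```text
time: 3.1
ee_pos: [0.4549, -0.0256, 0.2316]
tcp_rot: [180.0, 0.0, 120.0]
wrist_force: [0.1, -0.5, 0.1]
opening: 0.0468
grasp_force: 0.0
```

Emit:
servo_tool(
  moves=[
    [[0, 0, 0], [-0.0008, -0.0009, 0.04], 55],
    [[0, 0, 0], [0, 0, 0.04], 55],
    [[0, 0, 0], [0, 0, 0.04], 55],
    [[0, 0, 0], [0, 0, 0.04], 55],
    [[0, 0, 0], [0, 0, 0.0256], 55],
    [[0, 0, 0], [0, 0, 0], 55],
  ],
)

```text
time: 3.7
ee_pos: [0.4522, -0.0286, 0.0427]
tcp_rot: [-179.8, -0.2, 120.0]
wrist_force: [-0.3, 0.1, 1.0]
opening: 0.0469
grasp_force: 0.0
```

```bash
python3 - <<'E'
from h import *
im,d=save("side","side2"); 
a=im[280:380,280:400]; cv2.imwrite("pics/side2c.png",cv2.resize(a,None,fx=5,fy=5,interpolation=cv2.INTER_CUBIC)[:,:,::-1])
E
```

```text
(no output)
```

View pics/side2c.png

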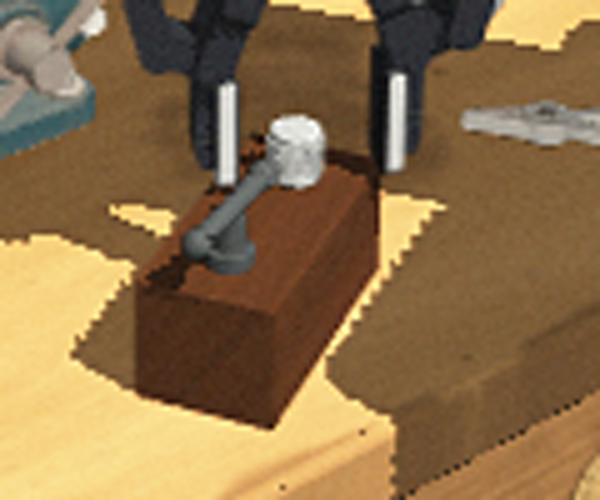

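The crop shows the fingers on either side of the pin head at (297,150), with the T-bolt clear. I'll let the arm settle and correct the height and the small offset.

Emit:
servo_tool(
  moves=[
    [[0, 0, 0], [0, 0, -0.002], 55],
    [[0, 0, 0], [0, 0, 0], 55],
    [[0, 0, 0], [0, 0, 0], 55],
  ],
)

```text
time: 4.05
ee_pos: [0.455, -0.0288, 0.0492]
tcp_rot: [179.9, 0.1, 120.0]
wrist_force: [0.2, -0.1, 0.4]
opening: 0.0469
grasp_force: 0.0
```

Emit:
servo_tool(
  moves=[
    [[0, 0, 0], [0, 0, 0], 55],
    [[0, 0, 0], [0, 0, 0], 55],
    [[0, 0, 0], [0, 0, 0], 55],
    [[0, 0, 0], [0, 0, 0], 55],
  ],
)

```text
time: 4.45
ee_pos: [0.4541, -0.0287, 0.0477]
tcp_rot: [-180.0, -0.0, 120.0]
wrist_force: [-0.5, 0.1, -0.0]
opening: 0.0471
grasp_force: 0.0
```

Emit:
servo_tool(
  moves=[
    [[0, 0, 0], [0.0014, 0.0013, 0.0015], 55],
    [[0, 0, 0], [0, 0, 0], 55],
    [[0, 0, 0], [0, 0, 0], 55],
    [[0, 0, 0], [0, 0, 0], 0],
    [[0, 0, 0], [0, 0, 0], 0],
    [[0, 0, 0], [0, 0, 0], 0],
    [[0, 0, 0], [0, 0, 0], 0],
    [[0, 0, 0], [0, 0, 0], 0],
  ],
  force=40,
)

```text
time: 5.25
ee_pos: [0.4546, -0.0269, 0.0463]
tcp_rot: [180.0, 0.0, 120.0]
wrist_force: [-0.4, -0.1, 2.8]
opening: 0.0151
grasp_force: 39.0
```

Emit:
servo_tool(
  moves=[
    [[0, 0, 0], [0, 0, -0.01], 0],
    [[0, 0, 0], [0, 0, -0.02], 0],
    [[0, 0, 0], [0, 0, -0.03], 0],
    [[0, 0, 0], [0, 0, -0.03], 0],
    [[0, 0, 0], [0, 0, -0.02], 0],
    [[0, 0, 0], [0, 0, -0.009], 0],
    [[0, 0, 0], [0, 0, 0], 0],
  ],
)

```text
time: 5.95
ee_pos: [0.4551, -0.0269, 0.1663]
tcp_rot: [179.9, 0.1, 120.0]
wrist_force: [0.3, -1.0, -0.6]
opening: 0.0147
grasp_force: 39.2
```

Emit:
servo_tool(
  moves=[
    [[0, 0, 0], [-0.015, -0.005, 0], 0],
    [[0, 0, 0], [-0.03, -0.011, 0], 0],
    [[0, 0, 0], [-0.035, -0.013, 0], 0],
    [[0, 0, 0], [-0.035, -0.013, 0], 0],
    [[0, 0, 0], [-0.035, -0.013, 0], 0],
    [[0, 0, 0], [-0.03, -0.011, 0], 0],
    [[0, 0, 0], [-0.025, -0.009, 0], 0],
    [[0, 0, 0], [-0.015, -0.005, 0], 0],
    [[0, 0, 0], [-0.005, -0.0019, 0], 0],
    [[0, 0, 0], [0, 0, 0], 0],
    [[0, 0, 0], [0, 0, 0], 0],
    [[0, 0, 0], [0, 0, 0], 0],
  ],
)

```text
time: 7.15
ee_pos: [0.496, -0.2617, 0.1654]
tcp_rot: [180.0, 0.0, 120.0]
wrist_force: [-0.1, 0.6, -1.3]
opening: 0.015
grasp_force: 39.2
```

```bash
python3 - <<'E'
from h import *
print(get_obs()["ee_pos"])
im,d=save("side","side3"); marks(["axle_pin","idler_roller"],"side")
a=im[190:290,290:410]; cv2.imwrite("pics/side3c.png",cv2.resize(a,None,fx=5,fy=5,interpolation=cv2.INTER_CUBIC)[:,:,::-1])
im,d=save("top","top3"); a=im[200:300,300:420]; cv2.imwrite("pics/top3c.png",cv2.resize(a,None,fx=5,fy=5,interpolation=cv2.INTER_CUBIC)[:,:,::-1])
E
```

```text
[ 0.49600697 -0.26166811  0.16536513]
side axle_pin [(0.73, [0.5007, -0.2614, 0.1562])]
side idler_roller [(0.66, [0.4946, -0.264, 0.0425])]
```

View pics/side3c.png

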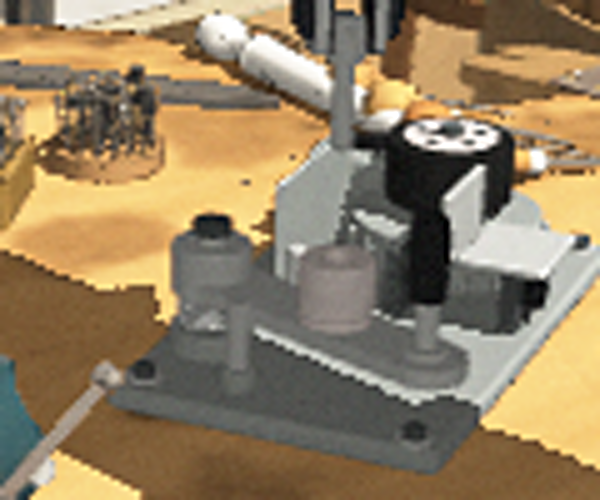

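The crop shows the pin hanging straight above the roller: shank at crop column ~343, roller centre at ~338. I'll compare the projected axes numerically.

```bash
python3 - <<'E'
from h import *
c=calibration("side");K=np.array(c["camera_matrix"]);R=np.array(c["R"]);t=np.array(c["t"])
pr=lambda X:(lambda p:(p/p[2])[:2])(K@(R@np.array(X)+t))
d=np.load("pics/side3.npy"); P=cloud("side",d)
def cols(m,lab):
    v,u=np.nonzero(m)
    for r in np.unique(v)[::2]:
        uu=u[v==r]; print(lab,r,uu.min(),uu.max(),(uu.min()+uu.max())/2, P[r,uu,2].mean().round(3))
dd=np.hypot(P[...,0]-.496,P[...,1]+.2617)<.02
cols(dd&(P[...,2]>.118)&(P[...,2]<.168),"pin")
cols(dd&(P[...,2]>.053)&(P[...,2]<.080),"roller")
for z in (.16,.15,.14,.13): print(z,pr((.496,-.2617,z)).round(2))
for z in (.06,.07,.076): print(z,pr((.4962,-.2627,z)).round(2))
print("px per m x,y",(pr((.506,-.2617,.14))-pr((.496,-.2617,.14)))*100,(pr((.496,-.2517,.14))-pr((.496,-.2617,.14)))*100)
# top roller bore from top1
im=cv2.imread("pics/top1.png"); a=im[235:265,342:372]; cv2.imwrite("pics/bore.png",cv2.resize(a,None,fx=18,fy=18,interpolation=cv2.INTER_NEAREST))
ct=calibration("top");Kt=np.array(ct["camera_matrix"]);print((lambda p:p/p[2])(Kt@(np.array(ct["R"])@np.array([.4962,-.2627,.076])+np.array(ct["t"]))))
E
```

```text
pin 198 351 351 351.0 0.166
pin 200 352 366 359.0 0.166
pin 202 355 362 358.5 0.161
pin 204 356 360 358.0 0.156
pin 206 356 360 358.0 0.152
pin 208 356 360 358.0 0.148
pin 210 356 360 358.0 0.144
pin 212 356 360 358.0 0.14
pin 214 356 360 358.0 0.135
pin 216 356 360 358.0 0.131
pin 218 356 359 357.5 0.127
roller 239 352 361 356.5 0.075
roller 241 350 364 357.0 0.074
roller 243 349 364 356.5 0.075
roller 245 349 364 356.5 0.071
roller 247 349 364 356.5 0.067
roller 249 349 364 356.5 0.062
roller 251 349 364 356.5 0.058
roller 253 352 362 357.0 0.055
0.16 [358.68 201.66]
0.15 [358.52 206.46]
0.14 [358.36 211.22]
0.13 [358.2  215.95]
0.06 [357.15 247.87]
0.07 [357.3  243.39]
0.076 [357.39 240.68]
px per m x,y [-479.12363227  -59.14357241] [-147.38680546  152.77057336]
[356.32604724 250.792006     1.        ]
```

View pics/bore.png

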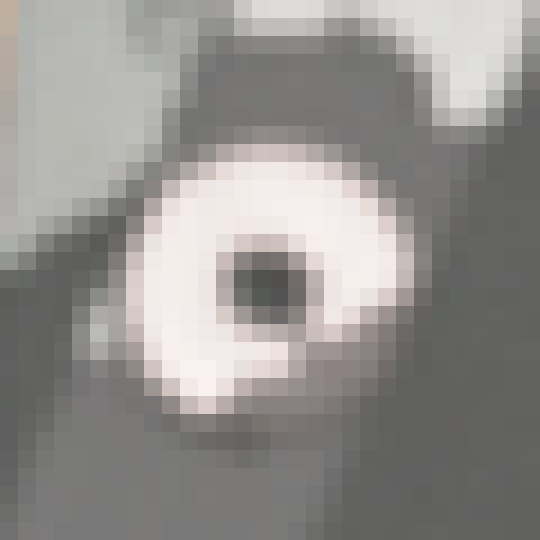

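The bore is at about pixel (356.3, 250.4), which agrees with the depth centroid apart from roughly +0.5 mm in x. I'll correct to (0.4967, -0.2627) and go down to just above the roller.

Emit:
servo_tool(
  moves=[
    [[0, 0, 0], [-0.0012, 0.0001, 0.01], 0],
    [[0, 0, 0], [0, 0, 0.015], 0],
    [[0, 0, 0], [0, 0, 0.01], 0],
    [[0, 0, 0], [0, 0, 0.005], 0],
    [[0, 0, 0], [0, 0, 0], 0],
    [[0, 0, 0], [0, 0, 0], 0],
    [[0, 0, 0], [0, 0, 0], 0],
    [[0, 0, 0], [0, 0, 0], 0],
  ],
)

```text
time: 8.15
ee_pos: [0.4969, -0.2638, 0.1257]
tcp_rot: [180.0, 0.0, 120.0]
wrist_force: [-0.0, -0.2, -0.8]
opening: 0.0149
grasp_force: 39.2
```

Emit:
servo_tool(
  moves=[
    [[0, 0, 0], [0.001, 0.0004, 0], 0],
    [[0, 0, 0], [0, 0, 0], 0],
    [[0, 0, 0], [0, 0, 0.003], 0],
    [[0, 0, 0], [0, 0, 0.003], 0],
    [[0, 0, 0], [0, 0, 0.003], 0],
    [[0, 0, 0], [0, 0, 0.002], 0],
    [[0, 0, 0], [0, 0, 0], 0],
    [[0, 0, 0], [0, 0, 0], 0],
  ],
)

```text
time: 8.95
ee_pos: [0.4965, -0.2626, 0.1141]
tcp_rot: [-180.0, -0.0, 120.0]
wrist_force: [0.5, 0.4, -0.5]
opening: 0.0151
grasp_force: 39.2
```

Emit:
servo_tool(
  moves=[
    [[0, 0, 0], [0, 0, 0.004], 0],
    [[0, 0, 0], [0, 0, 0.004], 0],
    [[0, 0, 0], [0, 0, 0.004], 0],
    [[0, 0, 0], [0, 0, 0.004], 0],
    [[0, 0, 0], [0, 0, 0.003], 0],
    [[0, 0, 0], [0, 0, 0.003], 0],
    [[0, 0, 0], [0, 0, 0.002], 0],
    [[0, 0, 0], [0, 0, 0], 0],
    [[0, 0, 0], [0, 0, 0], 0],
  ],
)

```text
time: 9.85
ee_pos: [0.4966, -0.2626, 0.0903]
tcp_rot: [180.0, 0.0, 120.0]
wrist_force: [-0.5, 0.1, -0.3]
opening: 0.0149
grasp_force: 39.2
```

Emit:
servo_tool(
  moves=[
    [[0, 0, 0], [0, 0, 0.003], 0],
    [[0, 0, 0], [0, 0, 0.003], 0],
    [[0, 0, 0], [0, 0, 0.002], 0],
    [[0, 0, 0], [0, 0, 0.0015], 0],
    [[0, 0, 0], [0, 0, 0.001], 0],
    [[0, 0, 0], [0, 0, 0], 0],
    [[0, 0, 0], [0, 0, 0], 0],
  ],
)

```text
time: 10.55
ee_pos: [0.4965, -0.2627, 0.0803]
tcp_rot: [180.0, 0.0, 120.0]
wrist_force: [-2.3, 1.8, 6.3]
opening: 0.0149
grasp_force: 39.8
```

Emit:
servo_tool(
  moves=[
    [[0, 0, 0], [0, 0, 0], 40],
    [[0, 0, 0], [0, 0, 0], 40],
    [[0, 0, 0], [0, 0, 0], 40],
    [[0, 0, 0], [0, 0, 0], 40],
    [[0, 0, 0], [0, 0, -0.01], 40],
    [[0, 0, 0], [0, 0, -0.02], 40],
    [[0, 0, 0], [0, 0, -0.03], 40],
    [[0, 0, 0], [0, 0, -0.02], 40],
    [[0, 0, 0], [0, 0, -0.01], 40],
    [[0, 0, 0], [0, 0, 0], 40],
  ],
)

```text
time: 11.55
ee_pos: [0.4971, -0.2629, 0.1713]
tcp_rot: [179.9, 0.1, 120.0]
wrist_force: [0.3, 0.2, -0.6]
opening: 0.0341
grasp_force: 0.0
```

```bash
python3 - <<'E'
from h import *
print(get_obs()["ee_pos"])
im,d=save("side","side4"); marks(["axle_pin","lever_knob","lever_hinge"],"side")
P=cloud("side",d)
m=(np.hypot(P[...,0]-.4965,P[...,1]+.2627)<.014)&(P[...,2]>.08)&(P[...,2]<.11); print("head",P[m].max(0),P[m].min(0))
m=(np.hypot(P[...,0]-.453,P[...,1]+.242)<.014)&(P[...,2]>.084)&(P[...,2]<.12); print("knob",P[m].mean(0),P[m].max(0),P[m].min(0))
a=im[190:290,290:410]; cv2.imwrite("pics/side4c.png",cv2.resize(a,None,fx=5,fy=5,interpolation=cv2.INTER_CUBIC)[:,:,::-1])
E
```

```text
[ 0.4971224  -0.26293618  0.17134055]
side axle_pin [(0.51, [0.5, -0.2671, 0.0757])]
side lever_knob [(0.51, [0.4576, -0.2444, 0.0967])]
side lever_hinge []
head [ 0.50429513 -0.25122787  0.09450909] [ 0.48756405 -0.27014431  0.08009499]
knob [ 0.45217951 -0.23724036  0.09708752] [ 0.45976924 -0.2324012   0.10907404] [ 0.44540619 -0.24590477  0.08401616]
```

View pics/side4c.png

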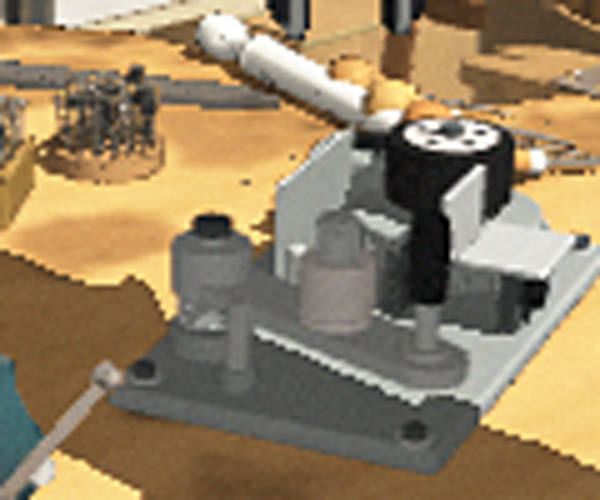

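The pin head sits on the roller, with its top at 94.5 mm against 94 mm expected. The black knob is at crop (430,250). Next I'll turn to close along y and go over the knob.

Emit:
servo_tool(
  moves=[
    [[0, 0, -8.57], [0, 0, 0], 40],
    [[0, 0, -8.57], [0, 0, 0], 40],
    [[0, 0, -8.57], [0, 0, 0], 40],
    [[0, 0, -8.57], [0, 0, 0], 40],
    [[0, 0, -8.57], [0, 0, 0], 40],
    [[0, 0, -8.57], [0, 0, 0], 40],
    [[0, 0, -8.57], [0, 0, 0], 40],
    [[0, 0, 0], [0.02, 0.01, 0], 40],
    [[0, 0, 0], [0.02, 0.01, 0], 40],
    [[0, 0, 0], [0.0044, 0.001, 0], 40],
    [[0, 0, 0], [0, 0, 0], 40],
    [[0, 0, 0], [0, 0, 0], 40],
  ],
)

```text
time: 12.95
ee_pos: [0.4525, -0.2418, 0.1694]
tcp_rot: [-180.0, 0.0, 179.9]
wrist_force: [0.2, -0.2, 0.2]
opening: 0.0341
grasp_force: 0.0
```

Emit:
servo_tool(
  moves=[
    [[0, 0, 0], [0, 0, 0.02], 40],
    [[0, 0, 0], [0, 0, 0.03], 40],
    [[0, 0, 0], [0, 0, 0.02], 40],
    [[0, 0, 0], [0, 0, 0.01], 40],
    [[0, 0, 0], [0, 0, 0.004], 40],
    [[0, 0, 0], [0, 0, 0], 40],
    [[0, 0, 0], [0, 0, 0], 40],
    [[0, 0, 0], [0, 0, 0], 0],
    [[0, 0, 0], [0, 0, 0], 0],
    [[0, 0, 0], [0, 0, 0], 0],
    [[0, 0, 0], [0, 0, 0], 0],
    [[0, 0, 0], [0, 0, 0], 0],
  ],
  force=50,
)

```text
time: 14.15
ee_pos: [0.4526, -0.2431, 0.087]
tcp_rot: [-179.8, 0.1, 179.9]
wrist_force: [-0.6, -6.8, 2.5]
opening: 0.0141
grasp_force: 48.8
```

Emit:
servo_tool(
  moves=[
    [[0, 0, 0], [0.002, -0.0048, 0], 0],
    [[0, 0, 0], [0.0019, -0.0049, 0], 0],
    [[0, 0, 0], [0.0016, -0.005, 0], 0],
    [[0, 0, 0], [0.0015, -0.0051, 0], 0],
    [[0, 0, 0], [0.0012, -0.0051, 0], 0],
    [[0, 0, 0], [0.001, -0.0051, 0], 0],
    [[0, 0, 0], [0.0008, -0.0052, 0], 0],
    [[0, 0, 0], [0.0005, -0.0052, 0], 0],
    [[0, 0, 0], [0.0003, -0.0052, 0], 0],
    [[0, 0, 0], [0.0001, -0.0052, 0], 0],
    [[0, 0, 0], [0, 0, 0], 0],
  ],
)

```text
time: 15.25
ee_pos: [0.4413, -0.2921, 0.0869]
tcp_rot: [179.9, 0.1, 180.0]
wrist_force: [-0.4, 6.7, 9.6]
opening: 0.0143
grasp_force: 49.7
```

Emit:
servo_tool(
  moves=[
    [[0, 0, 0], [-0.0001, -0.0052, -0.0005], 0],
    [[0, 0, 0], [-0.0004, -0.0053, -0.0005], 0],
    [[0, 0, 0], [-0.0006, -0.0052, 0], 0],
    [[0, 0, 0], [-0.0009, -0.0052, 0], 0],
    [[0, 0, 0], [-0.0011, -0.0052, 0], 0],
    [[0, 0, 0], [-0.0007, -0.003, 0], 0],
    [[0, 0, 0], [0, 0, 0], 0],
    [[0, 0, 0], [0, 0, 0], 0],
  ],
)

```text
time: 16.05
ee_pos: [0.4442, -0.3203, 0.087]
tcp_rot: [179.8, -0.1, 180.0]
wrist_force: [-3.4, 9.1, 5.9]
opening: 0.0146
grasp_force: 49.4
```

Emit:
servo_tool(
  moves=[
    [[0, 0, 0], [-0.0005, -0.002, 0], 0],
    [[0, 0, 0], [-0.0005, -0.002, 0], 0],
    [[0, 0, 0], [0, 0, 0], 0],
    [[0, 0, 0], [0, 0, 0], 0],
  ],
)

```text
time: 16.45
ee_pos: [0.4452, -0.3242, 0.087]
tcp_rot: [179.8, -0.1, 180.0]
wrist_force: [-4.8, 8.9, 6.4]
opening: 0.0142
grasp_force: 49.4
```

Emit:
servo_tool(
  moves=[
    [[0, 0, 0], [-0.0003, -0.001, 0], 0],
    [[0, 0, 0], [0, 0, 0], 0],
    [[0, 0, 0], [0, 0, 0], 0],
  ],
)

```text
time: 16.75
ee_pos: [0.4454, -0.3251, 0.087]
tcp_rot: [179.8, -0.1, 180.0]
wrist_force: [-3.5, 9.0, 6.6]
opening: 0.0145
grasp_force: 49.4
```

Still only spring force, so I'll keep going until the stop bites.

Emit:
servo_tool(
  moves=[
    [[0, 0, 0], [-0.0004, -0.0015, 0], 0],
    [[0, 0, 0], [0, 0, 0], 0],
    [[0, 0, 0], [0, 0, 0], 0],
  ],
)

```text
time: 17.05
ee_pos: [0.4456, -0.3259, 0.0869]
tcp_rot: [179.7, -0.1, -180.0]
wrist_force: [-4.9, 12.9, 7.1]
opening: 0.0144
grasp_force: 49.7
```

Emit:
servo_tool(
  moves=[
    [[0, 0, 0], [-0.0004, -0.001, 0], 0],
    [[0, 0, 0], [0, 0, 0], 0],
    [[0, 0, 0], [0, 0, 0], 0],
  ],
)

```text
time: 17.35
ee_pos: [0.4457, -0.3261, 0.0869]
tcp_rot: [179.6, -0.1, -180.0]
wrist_force: [-6.7, 16.5, 10.0]
opening: 0.0146
grasp_force: 50.0
```

The tool has stalled and the force has risen from 9 to 16.5 N, so the stop is reached. One last look before handing in.

```bash
python3 - <<'E'
from h import *
im,d=save("side","side5"); P=cloud("side",d); o=get_obs(); print(o["wrist_force"],o["ee_pos"],o["opening"])
H=np.array([.5617,-.2925]); 
for n in ["axle_pin","lever_knob","idler_roller","lever_hinge","axle_hole"]: marks([n],"side")
a=im[190:340,280:420]; cv2.imwrite("pics/side5c.png",cv2.resize(a,None,fx=4,fy=4,interpolation=cv2.INTER_CUBIC)[:,:,::-1])
E
```

```text
[-7.17997232 16.4427908   9.86846889] [ 0.44566291 -0.32608465  0.08688261] 0.013858443783448743
side axle_pin [(0.27, [0.3718, -0.1642, -0.0029])]
side lever_knob [(0.58, [0.4493, -0.3242, 0.094])]
side idler_roller [(0.79, [0.4939, -0.3126, 0.0433])]
side lever_hinge [(0.97, [0.5613, -0.2924, 0.0474])]
side axle_hole [(0.69, [0.4936, -0.3136, 0.0529])]
```

View pics/side5c.png

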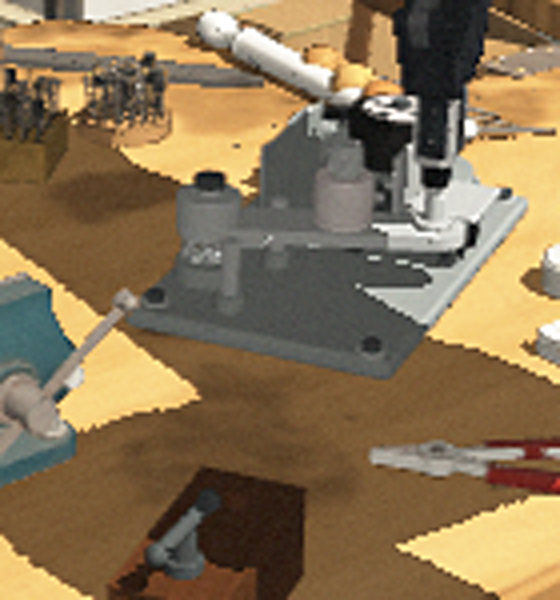

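The arm is swung over to about 0.71 rad (the stop is at 0.70), with the knob held at crop (435,175). The pin head sits on the roller at (345,160), and the T-bolt is still in its block at (185,540). Handing in.

```bash
python3 -c "
from workcell import *
print(job_done())"
```

```text
the job is handed in; nothing more can be done
None
```

The job is handed in: the axle pin is down through the roller with its head seated on it, and the gripper is still holding the tension arm by its knob against the stop with about 16 N; the T-bolt and everything else on the bench were left where they were.

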